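Fish the scraper out of the lint duct

ROBOT

A 6-joint arm with a two-finger parallel gripper is mounted at the origin on the work surface. World frame = base frame: x ahead of the robot, y to its left, z up, the work surface at z = 0. Lengths are in mm, angles in rad, forces in N, time in s.
With the tool pointing down it reaches from about 275 to 1000 mm from the base axis. Payload 8.4 kg.
Tool frame: the origin (TCP) lies at the very end of the fingers, on their centre line; the grasp point (between the pads) lies 19 mm behind it (r.tcp_to_grasp is the distance from the TCP to the grasp point, in mm); z points along the fingers, y is the line along which they close (so a half turn about z gives the same grasp; the last joint's range is limited). The gripper opens to 85 mm and grips with 20 to 120 N. Pads are 22 mm wide; open, the fingers measure 114 mm over their backs; the gripper's body (76 mm by 85 mm) begins 54 mm behind the grasp point. The pads swing forward as they close: fully open they stand 13 mm farther back than shut.
Start: joints at [-1.236, 0.353, 1.633, -0, 1.155, -0.002], TCP at [206.541, -589.889, 231.281] pointing down, gripper open.
Joint ranges: [-2.63, 2.63], [-0.92, 2.1], [0.06, 2.66], [-1.3, 4.44], [0, 2.69], [-3.02, 3.02]. Speed limits (rad/s): [2.22, 2.22, 2.79, 3.14, 3.14, 3.14].

INTERFACE

Orientations are given as [roll, pitch, yaw] about the fixed x, y, z axes, in that order (R = Rz(yaw) Ry(pitch) Rx(roll)).
In Python, from rig import r gives the robot as it stands. The module is installed in compiled form; this text tells all that it offers.
- The arm moves only by the tool play_rows, never from a script. Its argument "rows" is a list of rows, each an object with "dp": the shift along the tool's x, y, z in units of 40 mm (1.0 is 40 mm), a list of three; "turn": the turn, a rotation vector about the tool's x, y, z in units of 6 degrees (1.0 is 6 degrees), a list of three; "fingers": the closure, from 0 (fully open) to 1 (shut). In form: [{"dp": [tx, ty, tz], "turn": [wx, wy, wz], "fingers": fingers}, ...]. A call has 1 to 5 rows; each row shifts and turns the commanded pose from where the row before left it, along the tool's axes as they then stand; what a row does not reach is not made up. A row lasts 1/12 s, in which the tool goes at most 41.7 mm and 7.16 degrees, less where a joint would pass 70% of its speed; a pose out of reach is approached as far as the arm can. A call is refused whole if a number of a shift passes 1 or a number of a turn 1, either way. A call with a gripper value outside its range is refused whole. The fingers move at their own pace and stop on an object; "force" is the grip in N (left out, the last holds). Time passes only in rows, so rows that do not move let the fingers close. It gives the time, the measured TCP pose, the force, the opening and the grip force at its end, in the units of the state.
- r.sense(): the state, without advancing time (a new reading comes with each control period).
- r.grab_frame(name): name is "scene" or "side" or "wrist"; returns a dict with "pixels" (400x640x3 uint8, red, green, blue), "fx", "fy", "cx", "cy" (pixels), "pose" (4x4, takes a point from camera to world coordinates). Camera axes: x right, y down, z forward; pixel columns grow to the right and rows downward; lengths in mm; the calibration is good to about 2 mm. A picture is of the moment at which its call begins. There is no depth.
- r.sign_off(): hands the job in; it is judged then, once.
The state is a dict: "clock": time; "qpos": joint angles; "qvel": joint speeds; "joint_efforts": joint torques, N m; "eef_pos": TCP position; "tcp_rot": TCP orientation; "contact_force": force on the tool from outside, world axes, zero at the start; "wrist_torque": the same for the moment, N m; "opening": opening from 0.0 (shut) to 1.0 (fully open); "grasp_force": force on a finger pad.
Only numpy, scipy, OpenCV 4.12 (cv2) and the standard library are available. Lean on these libraries where they do the work, as an engineer would, in place of code of your own. Each camera call takes 0.05 s, during which the arm holds its last target. There are 200 camera calls.

TASK

Clear up after the dryer repair: first put the drum roller, the levelling foot and the cream door pull into the grey parts bin, in any order. Then take the long scraper by its handle, slant it out through the opening in the top of the lint-duct housing, and finish holding it still in the air just above the housing, the whole tool some 5 cm clear above it; do not put it down or let go. Leave everything else where it stands.

Things in the scene. Friction and masses are not known exactly. Their poses are not given: they have to be found in the camera images.
- duct: Lint-duct housing: fixed sheet-metal box 300 long (x) x 158 x 78 mm high, sheet 4 mm (inside 292 x 150, floor at 4 mm). A cover (underside at 74 mm) closes its top from x -150 to +20 mm; the far rest (x +20 to +146 mm, full inner width) is open. Origin: centre of its underside; x along its length to the open end, away from the robot; z up. A round stub sticks out of the near end.
- opening (a point): Centre of the duct housing's top opening (126 mm along the duct's x, 150 mm across), at rim height, 78 mm above the counter.
- scraper: Lint scraper, 255 mm long, about 100-200 g: black handle 110 long x 24 wide x 28 high, then a flat steel blade 24 x 4 mm sticking out 145 mm at the handle's mid-height. Loose on the duct's floor, handle under the opening, blade hidden under the cover. Origin: centre of the handle's underside; x from blade to handle, z up. Raise the handle first: a slant of 20 to 40 degrees lets it slide out.
- scraper_butt (a point): Centre of the handle's free end, 55 mm from the scraper's origin along +x and 14 mm above its underside.
- scraper_tip (a point): Centre of the blade's free end, 200 mm from the scraper's origin along -x and 14 mm above the handle's underside.
- bin: Fixed open grey plastic parts bin, 260 (its x) x 180 x 55 mm high, walls 4 mm, base about 4 mm. Origin at the centre of its underside on the counter.
- roller: Dryer drum roller lying flat: solid black rubber disc 52 mm in diameter, 28 mm high, with a pale hub disc on top. Origin at the centre of its underside, z up.
- foot: Levelling foot standing on its pad: black rubber disc 42 mm in diameter, 16 mm high, a 22 mm steel collar to 24 mm, then an upright steel stud 12 mm in diameter up to 62 mm. Origin at the centre of the pad's underside, z up.
- pull: Dryer door pull: cream plastic bar 90 mm long (its x) x 28 wide x 24 high, with a grey strip on top. Origin at the centre of its underside, z up.
- tape: Bystander: roll of paper tape lying flat, an open ring 70 mm outside, 50 mm inside, 25 mm high. Origin at its underside's centre.
- can: Bystander: steel can 48 mm in diameter, 100 mm high. Origin at its underside's centre.
- detergent: Bystander: white detergent bottle 72 mm in diameter, 200 mm high. Origin at its underside's centre.
- mug: Bystander: white mug 76 mm in diameter, 90 mm high. Origin at its underside's centre.
- screwdriver: Bystander: screwdriver 150 mm long lying beyond the parts. Origin under its middle.
- wrench: Bystander: wrench 170 mm long, lying on the left. Origin under its middle.
- carton: Bystander: closed cardboard carton 100 x 70 x 50 mm. Origin at its underside's centre.

How it is judged (in metres and radians):
On the way, in this order (a step that is already met when the one before it is completed fails the run):
1. the roller, the foot and the door pull all lie in the bin, let go (x of roller in the frame of bin between -0.126 and 0.126 m and y of roller in the frame of bin between -0.086 and 0.086 m and z of each of roller, foot, pull in the frame of bin below 0.045 m and linear speed of each of roller, foot, pull below 0.05 m/s and contact force between each of roller, foot, pull and the fingers below 0.1 N and x of foot in the frame of bin between -0.126 and 0.126 m and y of foot in the frame of bin between -0.086 and 0.086 m and x of pull in the frame of bin between -0.126 and 0.126 m and y of pull in the frame of bin between -0.086 and 0.086 m), for 0.2 s.
2. the scraper is wholly out of the duct housing, above its rim, in the fingers (height (world z) of each of scraper_butt, scraper_tip above 0.108 m and contact force between scraper and the fingers above 1 N and contact force between scraper and duct below 0.05 N), for 0.2 s.
At the end, for the whole second after the job is handed in: Roller, foot and pull at rest inside the bin (under 45 mm high), untouched; scraper gripped (over 1 N), touching no part of the housing, both ends over 108 mm above the counter, still (0.04 m/s, 0.3 rad/s), its origin within 250 mm horizontally of the opening's centre (all of step 1 and all of step 2 and linear speed of scraper below 0.04 m/s and angular speed of scraper below 0.3 rad/s and horizontal distance between scraper and opening below 0.25 m); the arm keeps its last pose, push and grip.
It fails at once if a bystander is shifted by more than 40 mm or knocked over (distance of any of tape, can, detergent, mug, screwdriver, wrench, carton from where it was at the start of the episode above 0.04 m or angle between any of can, detergent, mug's own z axis and vertical above 0.5 rad).
It also fails if it takes over 72 s, if anything falls off the work surface, if the arm or the gripper's body presses on something with over 40 N, if the wrist force passes 120 N, or if a joint passes its speed limit or range.

## Working session

There is one attempt and no reset: what is moved stays moved. The work goes in short steps, Python scripts to look and compute and a tool call to move; the robot and the scene stay as the last step left them, time stands still between calls to the robot, and variables do not carry over. Pictures are saved under pics/ and viewed, at most 10 in all, crops included, and the job is handed in when it is done.

Besides the shell and the picture viewer there is one more tool, called after ">>>" as a command line: name --argument value ..., lists and objects as JSON in quotes. play_rows: Moves the arm, as the interface text tells. Its arguments: {"type":"object","properties":{"rows":{"type":"array"},"force":{"type":"number"}},"required":["rows"]}

```bash
mkdir -p pics; cat > h.py <<'E'
import numpy as np, cv2, pickle
from rig import r
def snap(n,f):
    d=r.grab_frame(n); cv2.imwrite(f'pics/{f}.png',d['pixels'][:,:,::-1].copy()); pickle.dump(d,open(f'{f}.pkl','wb')); return d
def ray(d,uv):
    T=np.array(d['pose']); v=T[:3,:3]@np.array([(uv[0]-d['cx'])/d['fx'],(uv[1]-d['cy'])/d['fy'],1]); return T[:3,3],v/np.linalg.norm(v)
def plane(f,uv,z):
    o,v=ray(pickle.load(open(f+'.pkl','rb')),uv); return np.round((o+v*(z-o[2])/v[2])[:2],1)
def tri(f1,u1,f2,u2):
    A=np.zeros((3,3));b=np.zeros(3);R=[]
    for f,u in((f1,u1),(f2,u2)):
        o,v=ray(pickle.load(open(f+'.pkl','rb')),u);P=np.eye(3)-np.outer(v,v);A+=P;b+=P@o
    return np.round(np.linalg.solve(A,b),1)
E
python3 - <<'E'
from h import *
for n in('scene','side','wrist'):
    d=snap(n,n+'0'); print(n,d['fx'],d['cx'],d['cy'],np.round(d['pose'],3).tolist())
print(r.sense(), r.tcp_to_grasp)
a=[cv2.imread(f'pics/{n}0.png') for n in('scene','side')]
cv2.imwrite('pics/both.png',cv2.resize(np.vstack(a),(0,0),fx=.75,fy=.75))
E
```

```text
scene 360.95705888683386 315.9481309079755 204.8376322101104 [[0.863, 0.404, -0.302, 875.143], [0.504, -0.7, 0.505, -413.042], [-0.007, -0.588, -0.809, 878.374], [0.0, 0.0, 0.0, 1.0]]
side 381.55777352747515 313.83234133843445 207.83035058278807 [[-0.735, -0.444, 0.513, -28.937], [-0.678, 0.464, -0.57, 760.871], [0.015, -0.767, -0.642, 836.554], [0.0, 0.0, 0.0, 1.0]]
wrist 292.12051501883917 322.7689304119645 202.16870100210923 [[0.33, -0.9, -0.284, 277.764], [-0.944, -0.315, -0.098, -564.554], [-0.002, 0.301, -0.954, 373.3], [0.0, 0.0, 0.0, 1.0]]
{'clock': 0.15, 'qpos': array([-1.23644046e+00,  3.53474711e-01,  1.63395867e+00, -9.79195964e-08,
        1.15515066e+00, -2.37286574e-03]), 'qvel': array([-5.16243035e-04, -1.34967331e-03, -1.94452553e-03,  1.44400262e-05,
        9.05404722e-04,  9.03978468e-04]), 'joint_efforts': array([ 1.74363460e-03, -6.05635715e+01, -3.42338240e+01,  1.04647086e-04,
        6.24797671e-03,  2.64818362e-05]), 'eef_pos': array([ 206.40401789, -589.57011445,  230.74506636]), 'tcp_rot': array([-3.14060127e+00, -2.26288381e-06,  3.36728766e-01]), 'contact_force': array([ 0.17237829, -0.20253805, -0.26448186]), 'wrist_torque': array([ 0.04756643,  0.01653333, -0.01107344]), 'grasp_force': 0.0, 'opening': 0.9984160796966159} 18.700000000000003
```

View pics/scene0.png

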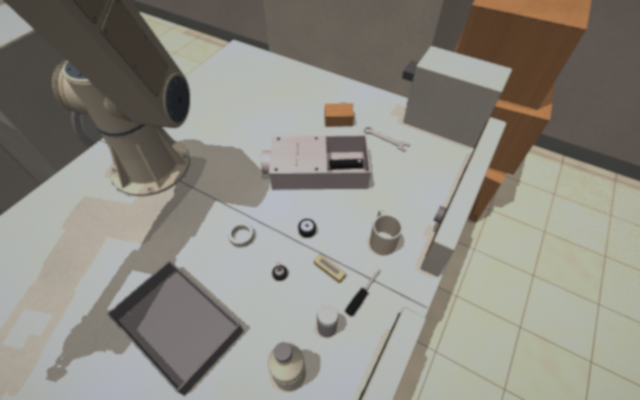

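View pics/side0.png

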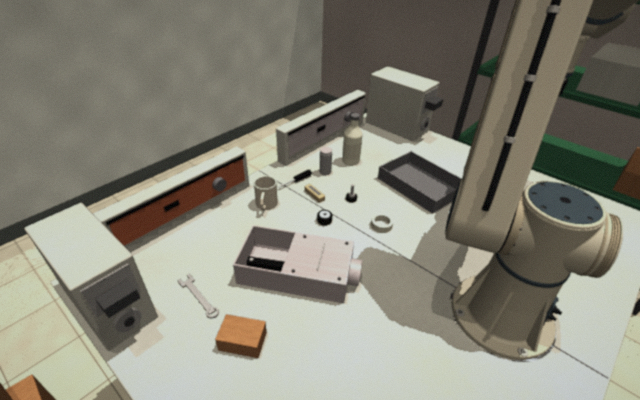

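Scene view: the roller is near (307,227), the foot (279,271), the pull (330,268), the bin (175,325), the duct (318,162) with the handle at (346,160). The side view shows them at roughly (325,216), (351,195), (315,193), bin (420,180) and duct (295,262). I'll enlarge crops for accurate pixels.

```bash
python3 - <<'E'
from h import *
def crop(f,x0,y0,w,h,s):
    a=cv2.resize(cv2.imread(f'pics/{f}.png')[y0:y0+h,x0:x0+w],None,fx=s,fy=s,interpolation=cv2.INTER_CUBIC)
    for x in range(x0-x0%10+10,x0+w,10):
        cv2.line(a,((x-x0)*s,0),((x-x0)*s,12 if x%50==0 else 5),(0,0,255),1)
        if x%20==0: cv2.putText(a,str(x),((x-x0)*s-10,22),0,.35,(0,0,255),1)
    for y in range(y0-y0%10+10,y0+h,10):
        cv2.line(a,(0,(y-y0)*s),(6,(y-y0)*s),(0,0,255),1)
        cv2.putText(a,str(y),(8,(y-y0)*s+4),0,.35,(0,0,255),1)
    return a
cv2.imwrite('pics/c1.png',crop('scene0',225,130,160,150,4)[:600])
a=crop('side0',230,170,150,135,4)
cv2.imwrite('pics/c2.png',a)
E
```

```text
(no output)
```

View pics/c1.png

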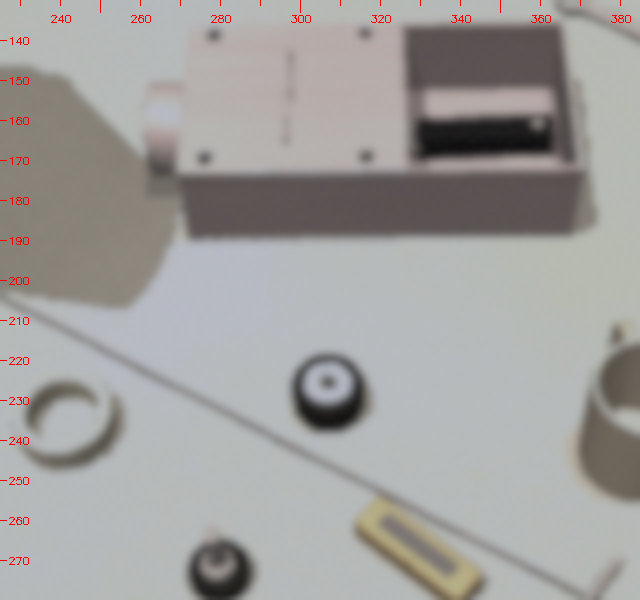

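View pics/c2.png

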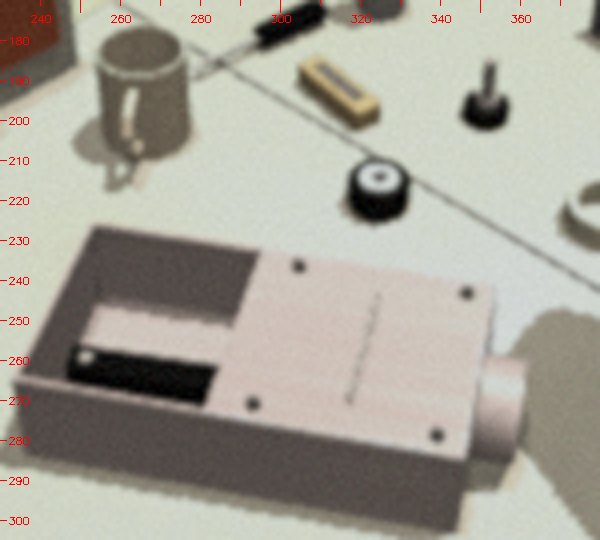

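Crop readings. Scene: roller hub (307,225.5), stud top (277.8,263), strip ends (320.8,259.3) and (338.3,273), handle spot (359.5,160.8), duct rim corners (365.5,136), (371,172.5), (270,174), (271,137). Side, matching: (325,214), (352.5,185.5), (308,185.5) and (321.3,194.3), (251.5,259), (233.7,265), (253.7,226.5), (353.5,241), (347,284.5).

```bash
python3 - <<'E'
from h import *
P={'roller':((307,225.5),(325,214)),'stud':((277.8,263),(352.5,185.5)),'padbase':((280,274),(351.2,198.5)),
'stripA':((320.8,259.3),(321.3,194.3)),'stripB':((338.3,273),(308,185.5)),'spot':((359.5,160.8),(251.5,259)),
'd++':((365.5,136.2),(233.7,265)),'d+-':((371,172.5),(253.7,226.5)),'d--':((270,174),(353.5,241.2)),'d-+':((271,137),(347,284.5)),
'handle blade-end top +y?':((329,160),(284.5,261)),'binrim':((175,264),(435,208)),'bin2':((243,325),(380,176)),'bin3':((183,390),(410,153))}
for k,(a,b) in P.items(): print(k,tri('scene0',a,'side0',b))
for uv in((175,264),(243,325),(183,390),(110,313)):print('bin',plane('scene0',uv,55))
print('roll',plane('scene0',(307,225.5),28),plane('side0',(325,214),28))
for n,uv in dict(h1=(329.5,159.5),h2=(361,159),s1=(330,168),s2=(363,168)).items(): print(n,plane('scene0',uv,32))
for n,uv in dict(a=(249,256.5),b=(284.5,261.5),c=(247,264),d=(281,271)).items(): print('side',n,plane('side0',uv,32))
for k,uv in dict(mug=(386,222),can=(328,313),det=(285,352),tape=(241,230)).items(): print(k,plane('scene0',uv,30))
E
```

```text
roller [570.8  42.   28.6]
stud [ 577.  -106.8   60.3]
padbase [ 578.5 -108.7    1.6]
stripA [653.9 -29.7  24.8]
stripB [716.8 -37.6  25.1]
spot [590.5 333.3  31.2]
d++ [574.7 401.5  73.9]
d+- [653.5 269.   73.8]
d-- [400.4 116.3  75.4]
d-+ [315.9 247.5  75.3]
handle blade-end top +y? [509.7 280.3  41.4]
binrim [ 329.  -233.1   25.8]
bin2 [ 576.7 -270.4   16.5]
bin3 [ 560.5 -446.2   44.7]
bin [ 352.5 -236.9]
bin [ 594.6 -273.7]
bin [ 568.5 -443. ]
bin [ 309.8 -407.1]
roll [572.1  43.6] [569.6  40.3]
h1 [506.5 291.3]
h2 [592.5 343.3]
s1 [525.4 260.4]
s2 [614.9 311.9]
side a [600.9 331.6]
side b [514.1 275.5]
side c [583.1 353.7]
side d [496.  306.2]
mug [758.7 163.3]
can [ 744.4 -144.6]
det [ 704.3 -270.6]
tape [422.1 -61.7]
```

The triangulated heights fit the text: roller 28.6, stud 60.3, pull 25, duct rim about 75, spot 31. The duct is centred near (486,258) with yaw 31°, and the bin near (456,-340) with yaw -8.5°. I'll align yaw to about -7° and move above the roller.

>>> play_rows --rows '[{"dp": [0,0,0],"turn": [0,0,0.878],"fingers": 0},{"dp": [0,0,0],"turn": [0,0,0.878],"fingers": 0},{"dp": [0,0,0],"turn": [0,0,0.878],"fingers": 0},{"dp": [0,0,0],"turn": [0,0,0.878],"fingers": 0},{"dp": [0,0,0],"turn": [0,0,0.878],"fingers": 0}]' --force 60

```text
clock: 0.57
eef_pos: [206.5, -589.7, 231.0]
tcp_rot: [-3.141, 0.0, -0.127]
contact_force: [0.2, 0.6, -0.8]
opening: 1.0
grasp_force: 0.0
```

>>> play_rows --rows '[{"dp": [0.356,-0.84,0],"turn": [0,0,0],"fingers": 0},{"dp": [0.356,-0.84,0],"turn": [0,0,0],"fingers": 0},{"dp": [0.356,-0.84,0],"turn": [0,0,0],"fingers": 0},{"dp": [0.356,-0.84,0],"turn": [0,0,0],"fingers": 0},{"dp": [0.356,-0.84,0],"turn": [0,0,0],"fingers": 0}]'

```text
clock: 0.98
eef_pos: [298.1, -430.3, 231.0]
tcp_rot: [-3.141, 0.0, -0.123]
contact_force: [0.3, -0.7, -0.2]
opening: 1.001
grasp_force: 0.0
```

>>> play_rows --rows '[{"dp": [0.356,-0.84,0],"turn": [0,0,0],"fingers": 0},{"dp": [0.356,-0.84,0],"turn": [0,0,0],"fingers": 0},{"dp": [0.356,-0.84,0],"turn": [0,0,0],"fingers": 0},{"dp": [0.356,-0.84,0],"turn": [0,0,0],"fingers": 0},{"dp": [0.356,-0.84,0],"turn": [0,0,0],"fingers": 0}]'

```text
clock: 1.4
eef_pos: [389.5, -272.2, 231.3]
tcp_rot: [3.142, -0.0, -0.123]
contact_force: [1.1, -0.7, -1.3]
opening: 1.006
grasp_force: 0.0
```

>>> play_rows --rows '[{"dp": [0.356,-0.84,0],"turn": [0,0,0],"fingers": 0},{"dp": [0.356,-0.84,0],"turn": [0,0,0],"fingers": 0},{"dp": [0.356,-0.84,0],"turn": [0,0,0],"fingers": 0},{"dp": [0.356,-0.84,0],"turn": [0,0,0],"fingers": 0},{"dp": [0.356,-0.84,0],"turn": [0,0,0],"fingers": 0}]'

```text
clock: 1.82
eef_pos: [480.8, -114.1, 231.3]
tcp_rot: [3.142, -0.0, -0.123]
contact_force: [0.3, -1.2, 0.6]
opening: 1.001
grasp_force: 0.0
```

>>> play_rows --rows '[{"dp": [0.356,-0.84,0],"turn": [0,0,0],"fingers": 0},{"dp": [0.356,-0.84,0],"turn": [0,0,0],"fingers": 0},{"dp": [0.356,-0.84,0],"turn": [0,0,0],"fingers": 0},{"dp": [0.356,-0.84,0],"turn": [0,0,0],"fingers": 0},{"dp": [0.356,-0.84,0],"turn": [0,0,0],"fingers": 0}]'

```text
clock: 2.23
eef_pos: [572.0, 43.9, 231.1]
tcp_rot: [3.141, 0.0, -0.123]
contact_force: [-0.4, -0.0, 0.1]
opening: 1.002
grasp_force: 0.0
```

>>> play_rows --rows '[{"dp": [0,0,0],"turn": [0,0,0],"fingers": 0},{"dp": [0,0,0],"turn": [0,0,0],"fingers": 0}]'

```text
clock: 2.4
eef_pos: [571.9, 43.7, 230.7]
tcp_rot: [3.141, 0.001, -0.12]
contact_force: [0.3, -0.4, -0.2]
opening: 0.998
grasp_force: 0.0
```

```bash
cat >> h.py <<'E'
from scipy.spatial.transform import Rotation as Ro
def go(x,y,z,yaw=None):
    s=r.sense(); R=Ro.from_euler('xyz',s['tcp_rot']); d=R.inv().apply(np.array([x,y,z])-s['eef_pos'])/40
    print(round(s['clock'],2),np.round(s['eef_pos'],1),np.round(s['tcp_rot'],3),'units',np.round(d,2),'n',round(np.linalg.norm(d)/.95,1))
E
python3 - <<'E'
from h import *
go(571,42,5); print(r.sense()['qpos'].round(2))
E
```

```text
2.4 [571.9  43.7 230.7] [ 3.141e+00  1.000e-03 -1.200e-01] units [-0.01  0.04  5.64] n 5.9
[ 0.07  0.27  1.75 -0.    1.12  1.76]
```

>>> play_rows --rows '[{"dp": [0,0.04,0.9],"turn": [0,0,0],"fingers": 0},{"dp": [0,0,0.9],"turn": [0,0,0],"fingers": 0},{"dp": [0,0,0.9],"turn": [0,0,0],"fingers": 0},{"dp": [0,0,0.9],"turn": [0,0,0],"fingers": 0},{"dp": [0,0,0.9],"turn": [0,0,0],"fingers": 0}]'

```text
clock: 2.82
eef_pos: [570.6, 39.3, 50.0]
tcp_rot: [3.141, -0.0, -0.124]
contact_force: [0.2, -0.3, 0.1]
opening: 0.995
grasp_force: 0.0
```

>>> play_rows --rows '[{"dp": [0,0,0.7],"turn": [0,0,0],"fingers": 0},{"dp": [0,0,0.44],"turn": [0,0,0],"fingers": 0},{"dp": [0,0,0],"turn": [0,0,0],"fingers": 0},{"dp": [0,0,0],"turn": [0,0,0],"fingers": 1},{"dp": [0,0,0],"turn": [0,0,0],"fingers": 1}]'

```text
clock: 3.23
eef_pos: [572.0, 40.0, 6.9]
tcp_rot: [-3.141, -0.001, -0.124]
contact_force: [-0.2, 0.4, -0.2]
opening: 0.742
grasp_force: 0.0
```

>>> play_rows --rows '[{"dp": [0,0,0],"turn": [0,0,0],"fingers": 1},{"dp": [0,0,0],"turn": [0,0,0],"fingers": 1},{"dp": [0,0,0],"turn": [0,0,0],"fingers": 1},{"dp": [0,0,0],"turn": [0,0,0],"fingers": 1},{"dp": [0,0,0],"turn": [0,0,0],"fingers": 1}]'

```text
clock: 3.65
eef_pos: [572.7, 40.4, 8.0]
tcp_rot: [-3.141, -0.003, -0.123]
contact_force: [-1.1, -0.7, 4.7]
opening: 0.585
grasp_force: 62.5
```

>>> play_rows --rows '[{"dp": [0,0,-0.3],"turn": [0,0,0],"fingers": 1},{"dp": [0,0,-0.7],"turn": [0,0,0],"fingers": 1},{"dp": [0,0,-0.8],"turn": [0,0,0],"fingers": 1},{"dp": [0,0,-0.8],"turn": [0,0,0],"fingers": 1},{"dp": [0,0,-0.4],"turn": [0,0,0],"fingers": 1}]'

```text
clock: 4.07
eef_pos: [573.3, 40.6, 131.2]
tcp_rot: [-3.14, -0.006, -0.123]
contact_force: [0.9, -0.1, -0.7]
opening: 0.58
grasp_force: 62.7
```

>>> play_rows --rows '[{"dp": [-0.333,0.81,0],"turn": [0,0,0],"fingers": 1},{"dp": [-0.333,0.81,0],"turn": [0,0,0],"fingers": 1},{"dp": [-0.333,0.81,0],"turn": [0,0,0],"fingers": 1},{"dp": [-0.333,0.81,0],"turn": [0,0,0],"fingers": 1},{"dp": [-0.333,0.81,0],"turn": [0,0,0],"fingers": 1}]'

```text
clock: 4.48
eef_pos: [484.8, -113.3, 127.5]
tcp_rot: [3.141, -0.002, -0.122]
contact_force: [-0.3, -0.6, -0.6]
opening: 0.58
grasp_force: 62.7
```

>>> play_rows --rows '[{"dp": [-0.333,0.81,0],"turn": [0,0,0],"fingers": 1},{"dp": [-0.333,0.81,0],"turn": [0,0,0],"fingers": 1},{"dp": [-0.333,0.81,0],"turn": [0,0,0],"fingers": 1},{"dp": [-0.333,0.81,0],"turn": [0,0,0],"fingers": 1},{"dp": [-0.333,0.81,0],"turn": [0,0,0],"fingers": 1}]'

```text
clock: 4.9
eef_pos: [398.8, -266.2, 127.5]
tcp_rot: [3.14, -0.002, -0.123]
contact_force: [0.4, -0.1, -0.7]
opening: 0.583
grasp_force: 62.7
```

>>> play_rows --rows '[{"dp": [-0.333,0.81,0],"turn": [0,0,0],"fingers": 1},{"dp": [-0.333,0.81,0],"turn": [0,0,0],"fingers": 1},{"dp": [0,0,0.8],"turn": [0,0,0],"fingers": 1},{"dp": [0,0,0.8],"turn": [0,0,0],"fingers": 1},{"dp": [0,0,0.8],"turn": [0,0,0],"fingers": 1}]'

```text
clock: 5.32
eef_pos: [365.6, -327.5, 30.8]
tcp_rot: [3.139, -0.004, -0.125]
contact_force: [0.4, -0.4, -0.9]
opening: 0.58
grasp_force: 62.7
```

>>> play_rows --rows '[{"dp": [0,0,0.4],"turn": [0,0,0],"fingers": 1},{"dp": [0,0,0.1],"turn": [0,0,0],"fingers": 1},{"dp": [0,0,0],"turn": [0,0,0],"fingers": 1},{"dp": [0,0,0],"turn": [0,0,0],"fingers": 0},{"dp": [0,0,0],"turn": [0,0,0],"fingers": 0}]'

```text
clock: 5.73
eef_pos: [365.8, -326.4, 11.1]
tcp_rot: [3.14, -0.002, -0.123]
contact_force: [0.4, 0.3, 0.1]
opening: 0.848
grasp_force: 0.0
```

>>> play_rows --rows '[{"dp": [0,0,0],"turn": [0,0,0],"fingers": 0},{"dp": [0,0,0],"turn": [0,0,0],"fingers": 0},{"dp": [0,0,-0.9],"turn": [0,0,0],"fingers": 0},{"dp": [0,0,-0.9],"turn": [0,0,0],"fingers": 0},{"dp": [0,0,-0.9],"turn": [0,0,0],"fingers": 0}]'

```text
clock: 6.15
eef_pos: [364.5, -325.2, 118.6]
tcp_rot: [-3.14, 0.002, -0.123]
contact_force: [1.3, 0.1, -0.6]
opening: 0.997
grasp_force: 0.0
```

```bash
python3 - <<'E'
from h import *
go(577.5,-107.5,100)
E
```

```text
6.15 [ 364.5 -325.2  118.6] [-3.14e+00  2.00e-03 -1.23e-01] units [ 4.62 -6.05  0.47] n 8.0
```

>>> play_rows --rows '[{"dp": [0.513,-0.672,0],"turn": [0,0,0],"fingers": 0},{"dp": [0.513,-0.672,0],"turn": [0,0,0],"fingers": 0},{"dp": [0.513,-0.672,0],"turn": [0,0,0],"fingers": 0},{"dp": [0.513,-0.672,0],"turn": [0,0,0],"fingers": 0},{"dp": [0.513,-0.672,0],"turn": [0,0,0],"fingers": 0}]'

```text
clock: 6.57
eef_pos: [484.4, -203.7, 118.2]
tcp_rot: [3.141, -0.001, -0.123]
contact_force: [1.3, -1.3, 0.4]
opening: 1.001
grasp_force: 0.0
```

>>> play_rows --rows '[{"dp": [0.513,-0.672,0],"turn": [0,0,0],"fingers": 0},{"dp": [0.513,-0.672,0],"turn": [0,0,0],"fingers": 0},{"dp": [0.513,-0.672,0],"turn": [0,0,0],"fingers": 0},{"dp": [0.513,-0.672,0],"turn": [0,0,0],"fingers": 0},{"dp": [0,0,0],"turn": [0,0,0],"fingers": 0}]'

```text
clock: 6.98
eef_pos: [582.2, -104.6, 118.3]
tcp_rot: [-3.14, -0.004, -0.12]
contact_force: [-0.5, -0.1, 0.1]
opening: 0.999
grasp_force: 0.0
```

>>> play_rows --rows '[{"dp": [0,0,0.7],"turn": [0,0,0],"fingers": 0},{"dp": [0,0,0.8],"turn": [0,0,0],"fingers": 0},{"dp": [0,0,0.6],"turn": [0,0,0],"fingers": 0},{"dp": [0,0,0],"turn": [0,0,0],"fingers": 1},{"dp": [0,0,0],"turn": [0,0,0],"fingers": 1}]'

```text
clock: 7.4
eef_pos: [576.9, -108.3, 33.0]
tcp_rot: [-3.141, 0.003, -0.123]
contact_force: [0.7, -0.6, 0.2]
opening: 0.746
grasp_force: 0.0
```

>>> play_rows --rows '[{"dp": [0,0,0],"turn": [0,0,0],"fingers": 1},{"dp": [0,0,0],"turn": [0,0,0],"fingers": 1},{"dp": [0,0,0],"turn": [0,0,0],"fingers": 1},{"dp": [0,0,0],"turn": [0,0,0],"fingers": 1},{"dp": [0,0,0],"turn": [0,0,0],"fingers": 1}]'

```text
clock: 7.82
eef_pos: [578.9, -108.5, 35.0]
tcp_rot: [3.141, -0.002, -0.123]
contact_force: [-1.0, 1.2, 7.9]
opening: 0.123
grasp_force: 58.5
```

>>> play_rows --rows '[{"dp": [0,0,0],"turn": [0,0,0],"fingers": 1},{"dp": [0,0,0],"turn": [0,0,0],"fingers": 1},{"dp": [0,0,-0.8],"turn": [0,0,0],"fingers": 1},{"dp": [0,0,-0.9],"turn": [0,0,0],"fingers": 1},{"dp": [0,0,-0.8],"turn": [0,0,0],"fingers": 1}]'

```text
clock: 8.23
eef_pos: [577.6, -108.2, 135.1]
tcp_rot: [-3.142, 0.001, -0.123]
contact_force: [1.1, -0.3, -0.5]
opening: 0.12
grasp_force: 58.5
```

```bash
python3 - <<'E'
from h import *
go(436,-337,38)
E
```

```text
8.23 [ 577.6 -108.2  135.1] [-3.142e+00  1.000e-03 -1.230e-01] units [-2.81  6.11  2.43] n 7.5
```

>>> play_rows --rows '[{"dp": [-0.351,0.764,0],"turn": [0,0,0],"fingers": 1},{"dp": [-0.351,0.764,0],"turn": [0,0,0],"fingers": 1},{"dp": [-0.351,0.764,0],"turn": [0,0,0],"fingers": 1},{"dp": [-0.351,0.764,0],"turn": [0,0,0],"fingers": 1},{"dp": [-0.351,0.764,0],"turn": [0,0,0],"fingers": 1}]'

```text
clock: 8.65
eef_pos: [488.7, -252.4, 134.2]
tcp_rot: [3.141, -0.001, -0.122]
contact_force: [0.4, -0.2, -0.6]
opening: 0.116
grasp_force: 58.7
```

>>> play_rows --rows '[{"dp": [-0.351,0.764,0],"turn": [0,0,0],"fingers": 1},{"dp": [-0.351,0.764,0],"turn": [0,0,0],"fingers": 1},{"dp": [-0.351,0.764,0],"turn": [0,0,0],"fingers": 1},{"dp": [0,0,0.7],"turn": [0,0,0],"fingers": 1},{"dp": [0,0,0.8],"turn": [0,0,0],"fingers": 1}]'

```text
clock: 9.07
eef_pos: [437.3, -340.4, 75.5]
tcp_rot: [3.138, -0.005, -0.126]
contact_force: [0.8, -0.1, -1.1]
opening: 0.118
grasp_force: 58.8
```

>>> play_rows --rows '[{"dp": [0,0,0.6],"turn": [0,0,0],"fingers": 1},{"dp": [0,0,0.3],"turn": [0,0,0],"fingers": 1},{"dp": [0,0,0],"turn": [0,0,0],"fingers": 1},{"dp": [0,0,0],"turn": [0,0,0],"fingers": 0.5},{"dp": [0,0,0],"turn": [0,0,0],"fingers": 0.5}]'

```text
clock: 9.48
eef_pos: [437.0, -337.3, 38.3]
tcp_rot: [3.141, -0.001, -0.123]
contact_force: [0.1, -0.6, -0.0]
opening: 0.396
grasp_force: 0.0
```

>>> play_rows --rows '[{"dp": [0,0,0],"turn": [0,0,0],"fingers": 0.5},{"dp": [0,0,0],"turn": [0,0,0],"fingers": 0.4},{"dp": [0,0,0],"turn": [0,0,0],"fingers": 0.3},{"dp": [0,0,-0.8],"turn": [0,0,0],"fingers": 0.3},{"dp": [0,0,-0.8],"turn": [0,0,0],"fingers": 0.3}]'

```text
clock: 9.9
eef_pos: [435.3, -336.1, 101.1]
tcp_rot: [-3.139, 0.004, -0.123]
contact_force: [1.3, -0.0, -0.3]
opening: 0.7
grasp_force: 0.0
```

>>> play_rows --rows '[{"dp": [0,0,-0.8],"turn": [0,0,0],"fingers": 0},{"dp": [0,0,0],"turn": [0,0,0],"fingers": 0}]'

```text
clock: 10.07
eef_pos: [439.5, -339.4, 139.7]
tcp_rot: [3.137, -0.008, -0.123]
contact_force: [0.3, -1.0, 0.3]
opening: 0.952
grasp_force: 0.0
```

```bash
python3 - <<'E'
from h import *
go(685.5,-33.7,100)
E
```

```text
10.07 [ 439.5 -339.4  139.7] [ 3.137 -0.008 -0.123] units [ 5.16 -8.34  0.99] n 10.4
```

>>> play_rows --rows '[{"dp": [0.478,-0.753,0],"turn": [0,0,0],"fingers": 0},{"dp": [0.478,-0.753,0],"turn": [0,0,0],"fingers": 0},{"dp": [0.478,-0.753,0],"turn": [0,0,0],"fingers": 0},{"dp": [0.478,-0.753,0],"turn": [0,0,0],"fingers": 0},{"dp": [0.478,-0.753,0],"turn": [0,0,0],"fingers": 0}]'

```text
clock: 10.48
eef_pos: [550.7, -198.0, 133.7]
tcp_rot: [3.141, -0.0, -0.123]
contact_force: [0.6, -0.1, -0.5]
opening: 1.004
grasp_force: 0.0
```

>>> play_rows --rows '[{"dp": [0.478,-0.753,0],"turn": [0,0,0],"fingers": 0},{"dp": [0.478,-0.753,0],"turn": [0,0,0],"fingers": 0},{"dp": [0.478,-0.753,0],"turn": [0,0,0],"fingers": 0},{"dp": [0.478,-0.753,0],"turn": [0,0,0],"fingers": 0},{"dp": [0.478,-0.753,0],"turn": [0,0,0],"fingers": 0}]'

```text
clock: 10.9
eef_pos: [664.1, -60.0, 133.6]
tcp_rot: [3.142, -0.0, -0.123]
contact_force: [1.5, -0.9, 0.5]
opening: 0.998
grasp_force: 0.0
```

>>> play_rows --rows '[{"dp": [0.478,-0.753,0],"turn": [0,0,0],"fingers": 0},{"dp": [0,0,0.7],"turn": [0,0,0],"fingers": 0},{"dp": [0,0,0.8],"turn": [0,0,0],"fingers": 0},{"dp": [0,0,0],"turn": [0,0,0],"fingers": 0},{"dp": [0,0,0],"turn": [0,0,0],"fingers": 0}]'

```text
clock: 11.32
eef_pos: [684.2, -33.9, 72.0]
tcp_rot: [3.141, 0.004, -0.123]
contact_force: [0.5, 0.5, 0.5]
opening: 1.001
grasp_force: 0.0
```

```bash
python3 - <<'E'
from h import *
go(685.5,-33.7,5)
snap('wrist','w1')
E
```

```text
11.32 [684.2 -33.9  72. ] [ 3.141  0.004 -0.123] units [ 0.04 -0.01  1.68] n 1.8
```

View pics/w1.png

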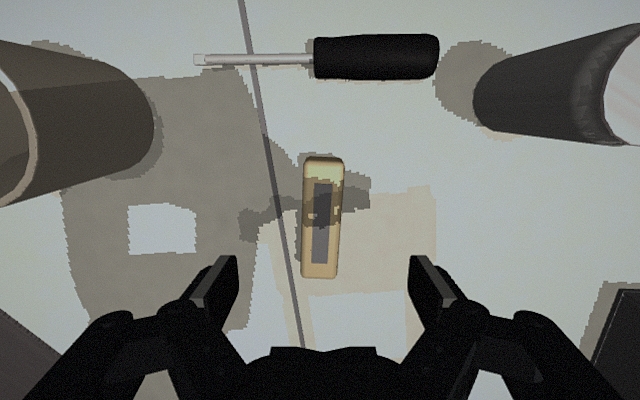

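Wrist view: the pull is centred at (322,217) between the fingers and parallel to them, with the screwdriver and mug well clear. Descending.

>>> play_rows --rows '[{"dp": [0.03,0,0.7],"turn": [0,0,0],"fingers": 0},{"dp": [0,0,0.7],"turn": [0,0,0],"fingers": 0},{"dp": [0,0,0.28],"turn": [0,0,0],"fingers": 0},{"dp": [0,0,0],"turn": [0,0,0],"fingers": 1},{"dp": [0,0,0],"turn": [0,0,0],"fingers": 1}]'

```text
clock: 11.78
eef_pos: [687.7, -34.7, 7.8]
tcp_rot: [-3.142, -0.001, -0.123]
contact_force: [0.2, -0.9, 0.1]
opening: 0.752
grasp_force: 0.0
```

>>> play_rows --rows '[{"dp": [0,0,0],"turn": [0,0,0],"fingers": 1},{"dp": [0,0,0],"turn": [0,0,0],"fingers": 1},{"dp": [0,0,0],"turn": [0,0,0],"fingers": 1},{"dp": [0,0,0],"turn": [0,0,0],"fingers": 1},{"dp": [0,0,0],"turn": [0,0,0],"fingers": 1}]'

```text
clock: 12.2
eef_pos: [688.5, -34.4, 8.6]
tcp_rot: [-3.141, -0.003, -0.123]
contact_force: [-1.5, -1.0, 7.6]
opening: 0.311
grasp_force: 59.2
```

>>> play_rows --rows '[{"dp": [0,0,-0.4],"turn": [0,0,0],"fingers": 1},{"dp": [0,0,-0.7],"turn": [0,0,0],"fingers": 1},{"dp": [0,0,-0.8],"turn": [0,0,0],"fingers": 1},{"dp": [0,0,-0.8],"turn": [0,0,0],"fingers": 1},{"dp": [0,0,-0.5],"turn": [0,0,0],"fingers": 1}]'

```text
clock: 12.62
eef_pos: [688.6, -34.3, 138.9]
tcp_rot: [-3.141, -0.004, -0.123]
contact_force: [1.0, 0.2, -0.8]
opening: 0.309
grasp_force: 58.5
```

>>> play_rows --rows '[{"dp": [-0.326,0.834,0],"turn": [0,0,0],"fingers": 1},{"dp": [-0.326,0.834,0],"turn": [0,0,0],"fingers": 1},{"dp": [-0.326,0.834,0],"turn": [0,0,0],"fingers": 1},{"dp": [-0.326,0.834,0],"turn": [0,0,0],"fingers": 1},{"dp": [-0.326,0.834,0],"turn": [0,0,0],"fingers": 1}]'

```text
clock: 13.03
eef_pos: [601.3, -193.0, 135.5]
tcp_rot: [3.141, -0.001, -0.122]
contact_force: [0.6, 0.2, -1.6]
opening: 0.309
grasp_force: 58.5
```

>>> play_rows --rows '[{"dp": [-0.326,0.834,0],"turn": [0,0,0],"fingers": 1},{"dp": [-0.326,0.834,0],"turn": [0,0,0],"fingers": 1},{"dp": [-0.326,0.834,0],"turn": [0,0,0],"fingers": 1},{"dp": [-0.326,0.834,0],"turn": [0,0,0],"fingers": 1},{"dp": [-0.326,0.834,0],"turn": [0,0,0],"fingers": 1}]'

```text
clock: 13.45
eef_pos: [516.0, -350.9, 135.5]
tcp_rot: [3.141, -0.001, -0.123]
contact_force: [-0.2, 0.1, -0.7]
opening: 0.312
grasp_force: 58.5
```

>>> play_rows --rows '[{"dp": [0,0,0.7],"turn": [0,0,0],"fingers": 1},{"dp": [0,0,0],"turn": [0,0,0],"fingers": 1},{"dp": [0,0,0],"turn": [0,0,0],"fingers": 1}]'

```text
clock: 13.7
eef_pos: [515.8, -348.9, 106.1]
tcp_rot: [-3.14, 0.002, -0.124]
contact_force: [0.2, -0.5, -0.9]
opening: 0.309
grasp_force: 58.6
```

```bash
python3 - <<'E'
from h import *
go(515,-349,16)
snap('wrist','w2')
E
```

```text
13.7 [ 515.8 -348.9  106.1] [-3.14e+00  2.00e-03 -1.24e-01] units [-0.02  0.01  2.25] n 2.4
```

View pics/w2.png

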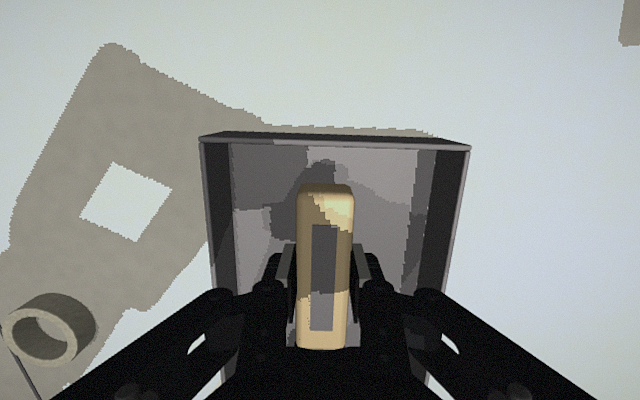

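The pull is centred over the free far half of the bin (bin spans x 200–470 px). Lowering, releasing, then moving to above the duct.

>>> play_rows --rows '[{"dp": [0,0,0.8],"turn": [0,0,0],"fingers": 1},{"dp": [0,0,0.8],"turn": [0,0,0],"fingers": 1},{"dp": [0,0,0.45],"turn": [0,0,0],"fingers": 1},{"dp": [0,0,0.1],"turn": [0,0,0],"fingers": 1},{"dp": [0,0,0],"turn": [0,0,0],"fingers": 0.3}]'

```text
clock: 14.17
eef_pos: [517.2, -348.3, 20.4]
tcp_rot: [-3.141, 0.001, -0.121]
contact_force: [-0.4, -0.4, -0.4]
opening: 0.439
grasp_force: 0.0
```

>>> play_rows --rows '[{"dp": [0,0,0],"turn": [0,0,0],"fingers": 0.3},{"dp": [0,0,0],"turn": [0,0,0],"fingers": 0.3},{"dp": [0,0,0],"turn": [0,0,0],"fingers": 0.2},{"dp": [0,0,-0.8],"turn": [0,0,0],"fingers": 0.2},{"dp": [0,0,-0.9],"turn": [0,0,0],"fingers": 0.2}]'

```text
clock: 14.58
eef_pos: [515.5, -348.4, 88.1]
tcp_rot: [-3.14, 0.003, -0.123]
contact_force: [-0.8, -0.6, 0.0]
opening: 0.803
grasp_force: 0.0
```

>>> play_rows --rows '[{"dp": [0,0,-0.9],"turn": [0,0,0],"fingers": 0.2},{"dp": [-0.047,-0.813,-0.15],"turn": [0,0,0],"fingers": 0.2},{"dp": [-0.047,-0.813,-0.15],"turn": [0,0,0],"fingers": 0.2},{"dp": [-0.047,-0.813,-0.15],"turn": [0,0,0],"fingers": 0.2},{"dp": [-0.047,-0.813,-0.15],"turn": [0,0,0],"fingers": 0.2}]'

```text
clock: 15.0
eef_pos: [525.6, -218.4, 150.3]
tcp_rot: [3.141, -0.002, -0.124]
contact_force: [1.3, 1.1, 1.1]
opening: 0.797
grasp_force: 0.0
```

>>> play_rows --rows '[{"dp": [-0.047,-0.813,-0.15],"turn": [0,0,0],"fingers": 0.2},{"dp": [-0.047,-0.813,-0.15],"turn": [0,0,0],"fingers": 0.2},{"dp": [-0.047,-0.813,-0.15],"turn": [0,0,0],"fingers": 0.2},{"dp": [-0.047,-0.813,-0.15],"turn": [0,0,0],"fingers": 0.2},{"dp": [-0.047,-0.813,-0.15],"turn": [0,0,0],"fingers": 0.2}]'

```text
clock: 15.42
eef_pos: [536.2, -55.3, 180.1]
tcp_rot: [-3.142, -0.002, -0.123]
contact_force: [-0.2, -0.1, -0.7]
opening: 0.8
grasp_force: 0.0
```

>>> play_rows --rows '[{"dp": [-0.047,-0.813,-0.15],"turn": [0,0,0],"fingers": 0.2},{"dp": [-0.047,-0.813,-0.15],"turn": [0,0,0],"fingers": 0.2},{"dp": [-0.047,-0.813,-0.15],"turn": [0,0,0],"fingers": 0.2},{"dp": [-0.047,-0.813,-0.15],"turn": [0,0,0],"fingers": 0.2},{"dp": [-0.047,-0.813,-0.15],"turn": [0,0,0],"fingers": 0.2}]'

```text
clock: 15.83
eef_pos: [546.7, 107.4, 210.2]
tcp_rot: [-3.141, -0.002, -0.123]
contact_force: [0.9, -0.0, -0.3]
opening: 0.802
grasp_force: 0.0
```

>>> play_rows --rows '[{"dp": [-0.047,-0.813,-0.15],"turn": [0,0,0],"fingers": 0.2},{"dp": [-0.047,-0.813,-0.15],"turn": [0,0,0],"fingers": 0.2},{"dp": [-0.047,-0.813,-0.15],"turn": [0,0,0],"fingers": 0.2},{"dp": [-0.047,-0.813,-0.15],"turn": [0,0,0],"fingers": 0.2},{"dp": [-0.047,-0.813,-0.15],"turn": [0,0,0],"fingers": 0.2}]'

```text
clock: 16.25
eef_pos: [557.1, 270.0, 240.3]
tcp_rot: [-3.141, -0.002, -0.123]
contact_force: [-0.2, -0.7, -0.1]
opening: 0.8
grasp_force: 0.0
```

>>> play_rows --rows '[{"dp": [-0.047,-0.813,-0.15],"turn": [0,0,0],"fingers": 0.2},{"dp": [0,0,0],"turn": [0,0,-0.9],"fingers": 0.2},{"dp": [0,0,0],"turn": [0,0,-0.9],"fingers": 0.2},{"dp": [0,0,0],"turn": [0,0,-0.9],"fingers": 0.2},{"dp": [0,0,0],"turn": [0,0,-0.9],"fingers": 0.2}]'

```text
clock: 16.67
eef_pos: [559.2, 301.2, 245.7]
tcp_rot: [-3.141, -0.001, 0.259]
contact_force: [0.7, -1.2, 0.4]
opening: 0.799
grasp_force: 0.0
```

>>> play_rows --rows '[{"dp": [0,0,0],"turn": [0,0,-0.9],"fingers": 0.2},{"dp": [0,0,0],"turn": [0,0,-0.9],"fingers": 0.2},{"dp": [0,0,0],"turn": [0,0,-0.94],"fingers": 0.2},{"dp": [0,0,0],"turn": [0,0,0],"fingers": 0.2},{"dp": [0,0,0],"turn": [0,0,0],"fingers": 0.2}]'

```text
clock: 17.08
eef_pos: [559.4, 300.8, 245.5]
tcp_rot: [3.142, -0.001, 0.538]
contact_force: [-0.6, -0.1, 0.6]
opening: 0.801
grasp_force: 0.0
```

```bash
python3 - <<'E'
from h import *
go(557,301,150); print(r.sense()['qpos'].round(2))
snap('wrist','w3'); snap('scene','s3')
a=cv2.imread('pics/w3.png'); b=cv2.resize(cv2.imread('pics/s3.png')[245:400,100:260],(310,300))
a=np.hstack([a,np.zeros((400,160,3),np.uint8)]); a=cv2.resize(a,(800,400))
a=cv2.imread('pics/w3.png'); c=np.zeros((600,800,3),np.uint8); c[:400,:640]=a; c[290:590,490:800]=b if False else c[290:590,490:800]
c=np.zeros((600,800,3),np.uint8); c[:400,:640]=a; c[400:600,:206]=cv2.resize(b,(206,200)); cv2.imwrite('pics/m3.png',c)
E
```

```text
17.08 [559.4 300.8 245.5] [ 3.142e+00 -1.000e-03  5.380e-01] units [-0.05 -0.03  2.39] n 2.5
[ 0.49  0.36  1.6  -0.    1.19  1.52]
```

View pics/m3.png

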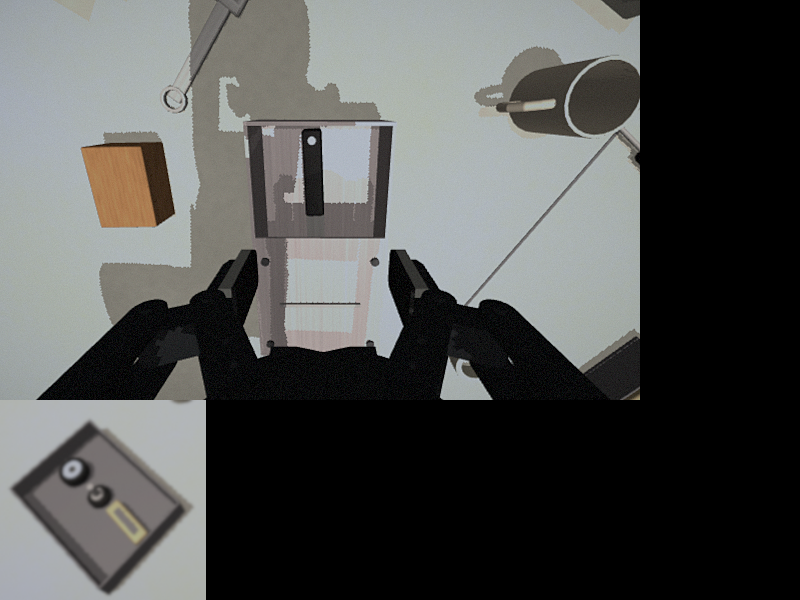

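All three parts are in the bin. In the wrist view the handle top spans (303,129)–(321,129) at the butt to (305,215)–(324,215) at the blade end, and the rim's far edge is (244,122)–(395,122).

```bash
python3 - <<'E'
from h import *
c=np.array([486,258.5]);a=np.deg2rad(31);R=np.array([[np.cos(a),np.sin(a)],[-np.sin(a),np.cos(a)]])
for n,uv,z in [('b1',(303,129),32),('b2',(321,129),32),('e1',(305,215),32),('e2',(324,215),32),('spot',(311,141),32),('rim1',(244,122),78),('rim2',(395,122),78),('cov1',(254,237),78),('cov2',(386,237),78)]:
    p=plane('w3',uv,z); print(n,p,'duct',(R@(p-c)).round(1))
print('tri spot',tri('w3',(311,141),'scene0',(359.5,160.8)),tri('w3',(311,141),'side0',(251.5,259)))
E
```

```text
b1 [594.  349.3] duct [139.3  22.2]
b2 [604.9 331. ] duct [139.3   0.9]
e1 [501.2 293.5] duct [31.1 22.2]
e2 [513.8 272.4] duct [31.  -2.4]
spot [586.8 334.1] duct [125.3  12.9]
rim1 [573.  403.5] duct [149.3  79.5]
rim2 [652.2 270.5] duct [148.6 -75.3]
cov1 [463.4 336.7] duct [20.9 78.7]
cov2 [541.5 205.6] duct [ 20.3 -73.9]
tri spot [589.  334.7  30.6] [586.9 334.1  34. ]
```

The heights (spot 31–34) and handle length (108) check out. The handle centre is (553.5,311.5), with 7 mm between butt and end wall. Descending onto the handle with the fingers partly closed.

>>> play_rows --rows '[{"dp": [0.01,-0.305,0.5],"turn": [0,0,0],"fingers": 0.35},{"dp": [0,0,0.9],"turn": [0,0,0],"fingers": 0.35},{"dp": [0,0,0.9],"turn": [0,0,0],"fingers": 0.35},{"dp": [0,0,0.9],"turn": [0,0,0],"fingers": 0.35},{"dp": [0,0,0],"turn": [0,0,0],"fingers": 0.35}]'

```text
clock: 17.6
eef_pos: [549.3, 309.2, 110.0]
tcp_rot: [-3.141, 0.01, 0.539]
contact_force: [-0.6, -1.4, -0.5]
opening: 0.648
grasp_force: 0.0
```

>>> play_rows --rows '[{"dp": [0,0,0.8],"turn": [0,0,0],"fingers": 0.35},{"dp": [0,0,0.8],"turn": [0,0,0],"fingers": 0.35},{"dp": [0,0,0.7],"turn": [0,0,0],"fingers": 0.35},{"dp": [0,0,0.39],"turn": [0,0,0],"fingers": 0.35},{"dp": [0,0,0],"turn": [0,0,0],"fingers": 0.35}]'

```text
clock: 18.02
eef_pos: [552.1, 310.7, 7.2]
tcp_rot: [-3.141, 0.004, 0.54]
contact_force: [-0.8, -0.5, 1.0]
opening: 0.65
grasp_force: 0.0
```

>>> play_rows --rows '[{"dp": [0,0,0],"turn": [0,0,0],"fingers": 0.35},{"dp": [0,0,0],"turn": [0,0,0],"fingers": 0.35}]'

```text
clock: 18.18
eef_pos: [554.8, 312.2, 11.2]
tcp_rot: [3.142, -0.003, 0.54]
contact_force: [-0.4, 0.6, -0.1]
opening: 0.654
grasp_force: 0.0
```

```bash
python3 - <<'E'
from h import *
go(553.5,311.5,10)
E
```

```text
18.18 [554.8 312.2  11.2] [ 3.142e+00 -3.000e-03  5.400e-01] units [-0.04 -0.    0.03] n 0.0
```

>>> play_rows --rows '[{"dp": [0,0,0],"turn": [0,0,0],"fingers": 1},{"dp": [0,0,0],"turn": [0,0,0],"fingers": 1},{"dp": [0,0,0],"turn": [0,0,0],"fingers": 1},{"dp": [0,0,0],"turn": [0,0,0],"fingers": 1},{"dp": [0,0,0],"turn": [0,0,0],"fingers": 1}]' --force 100

```text
clock: 18.6
eef_pos: [554.3, 312.0, 10.9]
tcp_rot: [3.142, -0.003, 0.541]
contact_force: [-1.9, -1.2, 10.7]
opening: 0.255
grasp_force: 99.0
```

>>> play_rows --rows '[{"dp": [0,0,0],"turn": [0,0,0],"fingers": 1},{"dp": [0,0,0],"turn": [0,0,0],"fingers": 1}]'

```text
clock: 18.77
eef_pos: [554.3, 312.0, 10.9]
tcp_rot: [3.142, -0.003, 0.541]
contact_force: [-1.1, -0.9, 10.7]
opening: 0.259
grasp_force: 99.0
```

```bash
cat > path.py <<'E'
import numpy as np
th=np.deg2rad(np.arange(0,20.1,2)); tip=np.linspace(18,13,11); Tx=np.linspace(86,85,11)
Tz=tip+201*np.sin(th)-7*np.cos(th)
for i in range(10):
    dx,dz=Tx[i+1]-Tx[i],Tz[i+1]-Tz[i]; c,s=np.cos(th[i]),np.sin(th[i])
    print(np.round([(dx*c+dz*s)/40,(dx*s-dz*c)/40],3),'T',Tx[i+1].round(1),Tz[i+1].round(1),
     'butt x',(Tx[i+1]+54*np.cos(th[i+1])+7*np.sin(th[i+1])).round(1))
E
python3 path.py; python3 -c "
from h import *
go(553.5,311.5,11);print(r.sense()['grasp_force'],r.sense()['opening'])"
```

```text
[-0.002 -0.163] T 85.9 17.5 butt x 140.1
[ 0.003 -0.163] T 85.8 24.0 butt x 140.2
[ 0.009 -0.163] T 85.7 30.5 butt x 140.1
[ 0.014 -0.162] T 85.6 37.0 butt x 140.0
[ 0.02 -0.16] T 85.5 43.5 butt x 139.9
[ 0.025 -0.159] T 85.4 49.9 butt x 139.7
[ 0.031 -0.157] T 85.3 56.3 butt x 139.4
[ 0.036 -0.154] T 85.2 62.7 butt x 139.0
[ 0.041 -0.152] T 85.1 69.0 butt x 138.6
[ 0.046 -0.148] T 85.0 75.2 butt x 138.1
18.77 [554.3 312.   10.9] [ 3.142e+00 -3.000e-03  5.410e-01] units [-0.02  0.   -0.  ] n 0.0
98.98396968841553 0.25884821821382004
```

>>> play_rows --rows '[{"dp": [0,0,-0.16],"turn": [0,0.333,0],"fingers": 1},{"dp": [0,0,-0.16],"turn": [0,0.333,0],"fingers": 1},{"dp": [0.01,0,-0.16],"turn": [0,0.333,0],"fingers": 1},{"dp": [0.015,0,-0.16],"turn": [0,0.333,0],"fingers": 1},{"dp": [0.02,0,-0.16],"turn": [0,0.333,0],"fingers": 1}]'

```text
clock: 19.18
eef_pos: [552.9, 311.2, 41.8]
tcp_rot: [3.142, -0.176, 0.541]
contact_force: [0.7, -0.7, -1.7]
opening: 0.258
grasp_force: 97.7
```

>>> play_rows --rows '[{"dp": [0,0,0],"turn": [0,0,0],"fingers": 1},{"dp": [0,0,0],"turn": [0,0,0],"fingers": 1}]'

```text
clock: 19.35
eef_pos: [552.8, 311.1, 41.6]
tcp_rot: [3.142, -0.174, 0.541]
contact_force: [-0.5, 0.9, -1.1]
opening: 0.255
grasp_force: 97.7
```

```bash
python3 - <<'E'
from h import *
s=r.sense();p=s['eef_pos'];c=np.array([486,258.5]);a=np.deg2rad(31)
print('duct',(p[0]-c[0])*np.cos(a)+(p[1]-c[1])*np.sin(a),-(p[0]-c[0])*np.sin(a)+(p[1]-c[1])*np.cos(a),p[2],s['tcp_rot'],s['contact_force'],s['qvel'].round(3))
E
```

```text
duct 84.37221765456064 10.669020905421249 41.60547366930528 [ 3.14158509 -0.17417167  0.54091496] [-0.49600431  0.91460978 -1.13466594] [ 0.001  0.02  -0.021 -0.002  0.007  0.001]
```

>>> play_rows --rows '[{"dp": [0.03,0,-0.18],"turn": [0,0.333,0],"fingers": 1},{"dp": [0.035,0,-0.17],"turn": [0,0.333,0],"fingers": 1},{"dp": [0.04,0,-0.17],"turn": [0,0.333,0],"fingers": 1},{"dp": [0.045,0,-0.16],"turn": [0,0.333,0],"fingers": 1},{"dp": [0.05,0,-0.15],"turn": [0,0.333,0],"fingers": 1}]'

```text
clock: 19.77
eef_pos: [553.0, 311.3, 75.3]
tcp_rot: [-3.142, -0.349, 0.541]
contact_force: [-0.3, -0.1, -2.6]
opening: 0.256
grasp_force: 97.7
```

>>> play_rows --rows '[{"dp": [0,0,0],"turn": [0,0,0],"fingers": 1},{"dp": [0,0,0],"turn": [0,0,0],"fingers": 1}]'

```text
clock: 19.93
eef_pos: [552.7, 311.1, 75.1]
tcp_rot: [-3.142, -0.347, 0.541]
contact_force: [-1.1, -0.5, -1.4]
opening: 0.259
grasp_force: 97.7
```

```bash
python3 - <<'E'
from h import *
s=r.sense();p=s['eef_pos'];c=np.array([486,258.5]);a=np.deg2rad(31)
print('duct',(p[0]-c[0])*np.cos(a)+(p[1]-c[1])*np.sin(a),-(p[0]-c[0])*np.sin(a)+(p[1]-c[1])*np.cos(a),p[2],s['tcp_rot'],s['contact_force'])
snap('side','si5'); cv2.imwrite('pics/si5c.png',cv2.resize(cv2.imread('pics/si5.png')[160:320,200:400],(800,640))[:600])
E
```

```text
duct 84.2844678131003 10.693505529515505 75.05130510570028 [-3.14155176 -0.34718364  0.54100043] [-1.13356029 -0.50654413 -1.3513851 ]
```

View pics/si5c.png

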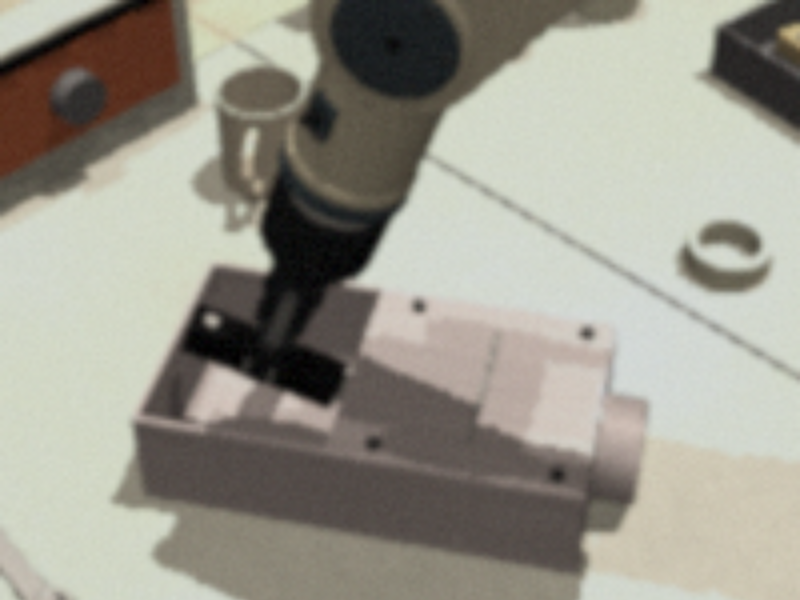

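Side view: the handle is gripped and slanted with its butt (crop (210,320)) above the rim, and no contact is felt. Sliding out along the blade axis.

>>> play_rows --rows '[{"dp": [0.3,0,0],"turn": [0,0,0],"fingers": 1},{"dp": [0.5,0,0],"turn": [0,0,0],"fingers": 1},{"dp": [0.5,0,0],"turn": [0,0,0],"fingers": 1},{"dp": [0.5,0,0],"turn": [0,0,0],"fingers": 1},{"dp": [0.5,0,0],"turn": [0,0,0],"fingers": 1}]'

```text
clock: 20.4
eef_pos: [627.9, 356.2, 106.4]
tcp_rot: [3.142, -0.347, 0.541]
contact_force: [0.2, -0.1, -1.5]
opening: 0.258
grasp_force: 97.7
```

>>> play_rows --rows '[{"dp": [0.5,0,0],"turn": [0,0,0],"fingers": 1},{"dp": [0.5,0,0],"turn": [0,0,0],"fingers": 1},{"dp": [0.5,0,0],"turn": [0,0,0],"fingers": 1},{"dp": [0.4,0,0],"turn": [0,0,0],"fingers": 1},{"dp": [0.2,0,0],"turn": [0,0,0],"fingers": 1}]'

```text
clock: 20.82
eef_pos: [696.7, 397.5, 135.8]
tcp_rot: [3.141, -0.35, 0.541]
contact_force: [-0.6, 0.4, -1.5]
opening: 0.257
grasp_force: 97.7
```

```bash
python3 - <<'E'
from h import *
s=r.sense();p=s['eef_pos'];c=np.array([486,258.5]);a=np.deg2rad(31)
print('duct',(p[0]-c[0])*np.cos(a)+(p[1]-c[1])*np.sin(a),-(p[0]-c[0])*np.sin(a)+(p[1]-c[1])*np.cos(a),p[2],s['tcp_rot'],s['contact_force'],s['grasp_force'])
go(p[0]-20*np.cos(a),p[1]-20*np.sin(a),p[2]+80)
E
```

```text
duct 252.15798034367077 10.657383408872647 135.77336783016858 [ 3.14147828 -0.34950015  0.54101902] [-0.60211038  0.37847079 -1.5158508 ] 97.74518609046936
20.82 [696.7 397.5 135.8] [ 3.141 -0.35   0.541] units [ 0.22  0.   -2.05] n 2.2
```

>>> play_rows --rows '[{"dp": [0.13,0,-0.36],"turn": [0,0,0],"fingers": 1},{"dp": [0.13,0,-0.36],"turn": [0,0,0],"fingers": 1},{"dp": [0.13,0,-0.36],"turn": [0,0,0],"fingers": 1},{"dp": [0.1,0,-0.26],"turn": [0,0,0],"fingers": 1},{"dp": [0.04,0,-0.12],"turn": [0,0,0],"fingers": 1}]'

```text
clock: 21.23
eef_pos: [695.1, 396.6, 199.0]
tcp_rot: [3.141, -0.35, 0.541]
contact_force: [-0.6, -0.0, -1.7]
opening: 0.259
grasp_force: 97.7
```

>>> play_rows --rows '[{"dp": [0,0,0],"turn": [0,0,0],"fingers": 1},{"dp": [0,0,0],"turn": [0,0,0],"fingers": 1},{"dp": [0,0,0],"turn": [0,0,0],"fingers": 1},{"dp": [0,0,0],"turn": [0,0,0],"fingers": 1},{"dp": [0,0,0],"turn": [0,0,0],"fingers": 1}]'

```text
clock: 21.65
eef_pos: [694.1, 396.0, 196.3]
tcp_rot: [-3.142, -0.347, 0.541]
contact_force: [-1.3, -0.8, -1.4]
opening: 0.26
grasp_force: 97.7
```

```bash
python3 - <<'E'
from h import *
snap('scene','s6'); snap('side','si6'); print(r.sense()['eef_pos'],r.sense()['grasp_force'])
a=cv2.imread('pics/s6.png')[100:400,100:420];b=cv2.imread('pics/si6.png')[120:320,180:480]
c=np.zeros((600,780,3),np.uint8);c[:300,:320]=a;c[:300,330:780]=cv2.resize(b,(450,300));c[300:600,:400]=cv2.resize(cv2.imread('pics/s6.png')[120:270,250:450],(400,300)); cv2.imwrite('pics/m6.png',c)
E
```

```text
[694.29824308 396.14115392 196.74383877] 97.73820161819458
```

View pics/m6.png

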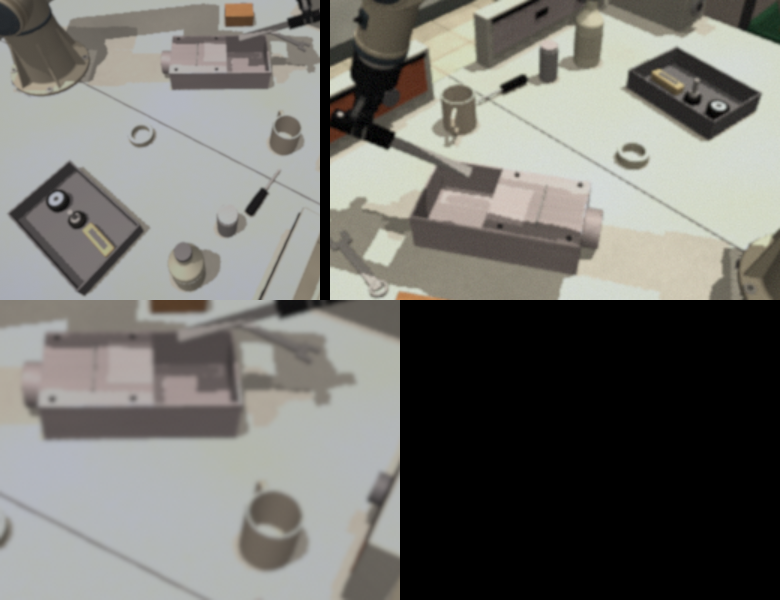

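The scraper is out: the tip is at scene (341.5,138.5) and side (273.3,233.3). The parts lie in the bin and the bystanders are untouched. Checking the tip height, then handing in.

```bash
python3 - <<'E'
from h import *
t=tri('s6',(341.5,138.5),'si6',(273.3,233.3)); print(t)
if t[2]>122: print(r.sign_off())
E
```

```text
[539.6 291.8 137. ]
the job is handed in; nothing more can be done
None
```

The job is handed in: the roller, foot and pull are in the bin, and the scraper is out of the housing, held still with its tip measured at 137 mm (about 5–6 cm above the rim); the judging result was not reported back.

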